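# Close up the power module and hold the bench camera raised

### The job

On the repair bench, get the two boards ready for one wide inspection picture: first butt the loose power module flush, end to end and in line, against the main board fixed in the black tray, and let go of it. Then squeeze the red button on the grip of the camera mast, pull the grip straight up past the first stop to the second stop (as far as it goes), and finish while still holding it there with the button squeezed. Leave everything else on the bench where it is.

Things in the scene. Friction and masses are not known exactly. Their poses are not given: they have to be found in the camera images.
- tray: Black sheet-metal tray fixed to the bench, 190 (x) by 330 mm (y), floor 3 mm thick, 30 mm high lip on its +x edge only. Origin: centre of underside. It carries the fixed main board: black block with green top, 50 (x) by 120 mm (y), top 29 mm (parts on it 43 mm) above the bench, centred at tray x 0, y +75 mm. The module belongs at tray x 0, y -20 mm, axes parallel to the tray's.
- main_face (a point): Middle of the main board's end face that looks to tray -y, 19 mm above the tray's underside. Axes as the tray's; the module's face must come to this point.
- module: Loose power module on the tray floor: black block 50 (x) by 70 (y) by 26 mm high, green top with blue, yellow, black parts up to 38 mm. About 0.18 kg. Origin: centre of underside (3 mm above the bench). Its +y end faces the main board over a gap of 25 to 60 mm; it starts up to 15 mm off line and turned up to 0.3 rad. Its 50 mm width can be gripped from above.
- module_face (a point): Middle of the module's +y end face, 16 mm above its underside. Axes as the module's.
- mast: Telescoping camera mast fixed to the bench: black round foot of 100 mm diameter, square black outer tube 30 mm wide up to 150 mm high. Origin: centre of its underside; z up. The white camera on the moving part looks to mast -y, the red button faces mast +x.
- mast_grip (a point): Centre of the grey grip block on the mast's moving part: 30 (x) by 28 (y) by 50 mm high, 190 mm above the bench while down; it rises with the mast. Axes as the mast's. Below it a 38 mm square collar and, to -y, the white camera, both 19 mm or more below this point. Grip it from above with the fingers closing along mast x, one on the red button, one on the face across from it.
- button_top (a point): Centre of the red button's outer face, 16 by 18 mm, 7 mm out of the grip's +x face (22 mm from the grip's centre) at the height of mast_grip. Moves in with the button; pressed, grip and button together are 31 mm across.
- mast_button (a joint): Red button: 0 m released, 0.006 m fully pressed in (towards mast -x); takes 4 N to start and about 8 N fully down, springs back. It draws a catch pin: free from about 0.004 m.
- mast_slide (a joint): Height of the mast's moving part: 0 m down (start, latched), 0.050 m first stop, 0.100 m second stop, which is the end of the travel. While the button is released the pin locks it at each stop; with the button pressed it slides freely past the first stop, and sinks under its own weight (about 0.4 kg, 1 N friction) when not held.
- connector: Loose blue plug connector with a white top, 26 x 20 x 22 mm, lying in the tray in front of the main board. Origin: centre of its underside. Bystander, leave alone.
- heatsink: Loose aluminium finned heatsink 70 x 110 x 32 mm on the bench at the right. Origin: centre of underside. Bystander, leave alone.
- multimeter: Yellow hand multimeter 150 x 78 x 44 mm lying at the left. Origin: centre of underside. Bystander, leave alone.
- spool: Orange wire spool, 60 mm across, 41 mm high, standing at the far edge. Origin: centre of underside. Bystander, leave alone.
- mug: Blue mug, 80 mm across, 90 mm high, at the far edge. Origin: centre of underside. Bystander, leave alone.
- jar: Amber flux jar with black cap, 60 mm across, 75 mm high, at the far edge. Origin: centre of underside. Bystander, leave alone.
- screwdriver: Red-handled screwdriver, 170 mm long, lying at the near left. Origin: on its underside, mid length. Bystander, leave alone.
There are look-alikes about, which are no part of the job. Leave any blue look-alike of the mast alone.

How it is judged:
By the outcome, as a careful person would: the job done as asked, in the order asked, and still so for the second after the job is handed in, while the arm keeps its last pose, push and grip.
It also fails if it takes over 48 s, if anything falls off the work surface, if the arm or the gripper's body presses on something with over 40 N, if the wrist force passes 120 N, or if a joint passes its speed limit or range.

### The arm

A 6-joint arm with a two-finger parallel gripper is mounted at the origin on the work surface. World frame = base frame: x ahead of the robot, y to its left, z up, the work surface at z = 0. Lengths are in m, angles in rad, forces in N, time in s.
With the tool pointing down it reaches from about 0.35 to 0.775 m from the base axis. Payload 5.5 kg.
Tool frame: the origin (TCP) lies at the very end of the fingers, on their centre line; the grasp point (between the pads) lies 19 mm behind it (grip_point_offset is the distance from the TCP to the grasp point, in m); z points along the fingers, y is the direction in which the jaws open and shut (so a half turn about z gives the same grasp; the last joint's range is limited). The gripper opens to 85 mm and grips with 20 to 120 N. Pads are 22 mm wide; open, the fingers measure 114 mm over their backs; the gripper's body (76 mm by 85 mm) begins 54 mm behind the grasp point. The pads swing forward as they close: fully open they stand 13 mm farther back than shut.
Start: joints at [1.038, 0.313, 0.046, 1.304, 0, 1.431], TCP at [0.22, 0.531, 0.231] pointing down, gripper open.
Joint ranges: [-2.76, 2.76], [-0.86, 1.69], [-1.03, 1.26], [-2.2, 2.34], [-1.47, 1.5], [-3.14, 3.14]. Speed limits (rad/s): [2.57, 2.57, 3.14, 3.14, 3.14, 3.14].

### API

Orientations are given as a unit quaternion [w, x, y, z].
In Python, from workcell import * gives the robot as it stands.
- The arm moves only by the shell command python3 -m crank 'ROWS' [OPENING] [FORCE]. ROWS is a JSON object of lists of equal length, an entry for each row: "travel": the shift along the tool's x, y, z in units of 40 mm (1.0 is 40 mm), a list of three; "turn": the turn about the tool's z in rad. In form: {"travel": [[x, y, z], ...], "turn": [turn, ...]}. A call has 1 to 5 rows; each row is the pose to reach, as a shift and turn from the pose commanded when the call began, along the tool's axes at that moment; what a row does not reach only later rows make up. A row lasts 1/12 s, in which the tool goes at most 41.7 mm and 7.16 degrees, less where a joint would pass 70% of its speed; a pose out of reach is approached as far as the arm can. A call with a gripper value outside its range is refused whole. OPENING is the finger opening in mm, from 0 to 85.4, set as the call begins (- or left out, the last holds). The fingers move at their own pace and stop on an object; FORCE is the grip in N (left out, the last holds). Time passes only in rows, so rows that repeat a pose let the fingers close. It gives the time, the measured TCP pose, the force and the opening at its end, in the units of the state.
- get_state(): the state, without advancing time (a new reading comes with each control period).
- read_camera(name): name is "side" or "top"; returns a dict with "image" (384x512x3 uint8, red, green, blue), "K" (3x3 intrinsics, pixels), "R" (3x3) and "t" (3): a world point X has camera coordinates R X + t. Camera axes: x right, y down, z forward; pixel columns grow to the right and rows downward; lengths in m; the calibration is good to about 2 mm. A picture is of the moment at which its call begins. There is no depth.
- hand_in(): hands the job in, once; it reports no verdict.
The state is a dict: "clock": time; "joint_pos": joint angles; "qvel": joint speeds; "tau": joint torques, N m; "tcp_pos": TCP position; "orientation": TCP orientation; "wrist_force": force on the tool from outside, world axes, zero at the start; "ft_torque": the same for the moment, N m; "finger_gap": finger opening in m.
Only numpy, scipy, OpenCV 4.12 (cv2) and the standard library are available. Lean on these libraries where they do the work, as an engineer would, in place of code of your own. Each camera call takes 0.05 s, during which the arm holds its last target. There are 200 camera calls.

## Working session

There is one attempt and no reset: what is moved stays moved. The work goes in short steps, Python scripts to look and compute and a shell command to move; the robot and the scene stay as the last step left them, time stands still between calls to the robot, and variables do not carry over. Pictures are saved under pics/ and viewed, about 8 in all and at most 12, crops included, and the job is handed in when it is done.

```bash
mkdir -p pics; ls
python3 - <<'E'
from workcell import *
import cv2,numpy as np
s=get_state();print({k:np.round(v,3).tolist() for k,v in s.items()})
for n in("top","side"):
    c=read_camera(n);cv2.imwrite(f"pics/{n}0.png",cv2.resize(c["image"][:,:,::-1],(800,600),interpolation=cv2.INTER_CUBIC));print(n,c["K"].round(1).tolist(),c["R"].round(3).tolist(),c["t"].round(3).tolist(), (-c["R"].T@c["t"]).round(3))
E
```

```text
pics
{'clock': 0.0, 'joint_pos': [1.038, 0.314, 0.045, 1.304, -0.0, 1.431], 'qvel': [0.0, 0.001, -0.0, 0.0, 0.002, -0.001], 'tau': [-0.0, -48.062, 29.853, 0.02, -0.0, -0.0], 'tcp_pos': [0.22, 0.531, 0.23], 'orientation': [-0.0, 0.195, 0.981, -0.001], 'wrist_force': [-0.286, -0.546, 0.629], 'ft_torque': [-0.039, -0.049, -0.057], 'finger_gap': 0.086}
top [[371.5, 0.0, 259.8], [0.0, 371.5, 186.4], [0.0, 0.0, 1.0]] [[-0.028, -1.0, -0.005], [-0.996, 0.028, -0.09], [0.09, 0.003, -0.996]] [0.01, 0.592, 1.257] [ 0.477 -0.011  1.306]
side [[433.3, 0.0, 255.9], [0.0, 433.3, 188.6], [0.0, 0.0, 1.0]] [[0.869, -0.495, -0.019], [-0.318, -0.528, -0.788], [0.38, 0.69, -0.616]] [-0.492, 0.285, 1.148] [ 0.082 -0.886  0.922]
```

View pics/top0.png

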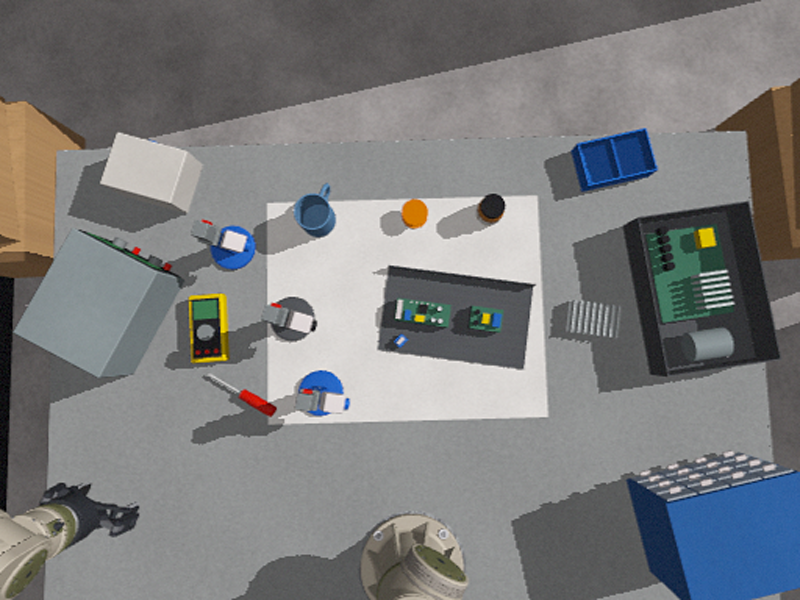

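View pics/side0.png

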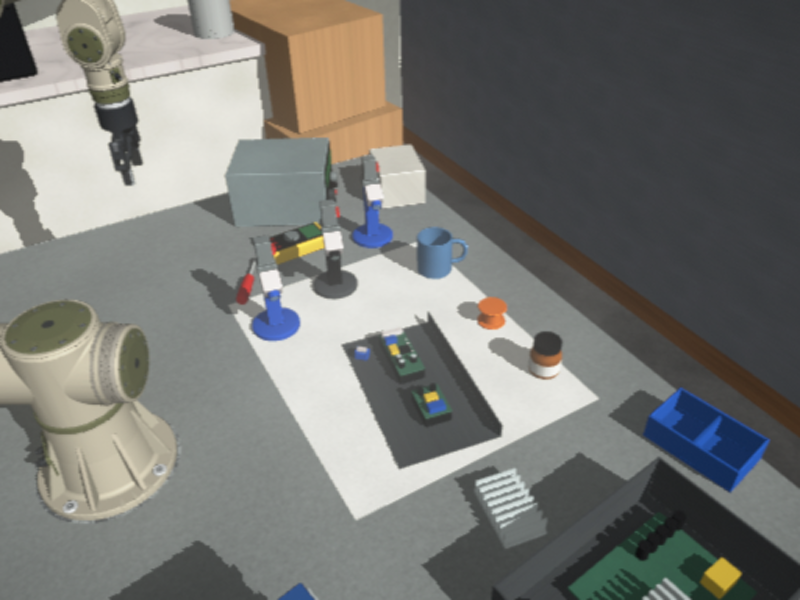

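Top view: black mast at (293,318) with its camera pointing right, tray at (455,318), module at (487,318). The blue look-alikes are elsewhere. I'll zoom in on crops.

```bash
cat > h.py <<'E'
from workcell import *
import cv2,numpy as np
def ray(c,uv,z):
    d=c["R"].T@np.linalg.inv(c["K"])@np.array([uv[0],uv[1],1.]);o=-c["R"].T@c["t"]
    return o+d*(z-o[2])/d[2]
def proj(c,X):
    p=c["K"]@(c["R"]@np.asarray(X,float)+c["t"]);return p[:2]/p[2]
def tri(cs,uvs):
    Ps=[c["K"]@np.c_[c["R"],c["t"]] for c in cs]
    X=cv2.triangulatePoints(Ps[0],Ps[1],np.float64(uvs[0]),np.float64(uvs[1]));return (X[:3]/X[3]).ravel()
def crop(c,x0,y0,x1,y1,f):
    return cv2.resize(c["image"][y0:y1,x0:x1,::-1],None,fx=f,fy=f,interpolation=cv2.INTER_CUBIC)
E
python3 - <<'E'
from h import *
import pickle
t=read_camera("top");s=read_camera("side");pickle.dump((t,s),open("c0.pkl","wb"))
a=crop(t,240,165,345,240,5) # 525x375
b=crop(t,165,185,205,220,5) #200x175
d=crop(s,215,195,325,305,5)
im=np.zeros((375,800,3),np.uint8);im[:,:525]=a;im[:175,550:750]=b;m=crop(s,195,120,235,195,2.6);im[178:178+m.shape[0],550:550+m.shape[1]]=m
cv2.imwrite("pics/crop1.png",im)
E
```

```text
(no output)
```

View pics/crop1.png

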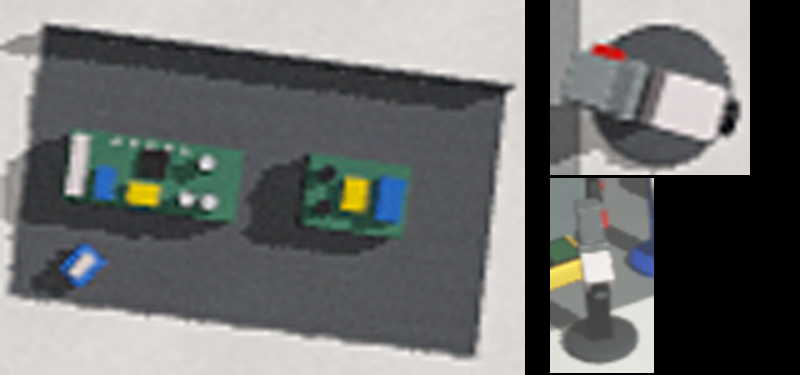

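```bash
cat > est.py <<'E'
from h import *
import pickle
from scipy.optimize import least_squares
def fit(c,pts,loc):  # planar pose from pixel pts & local 3D
    def r(p):
        ca,sa=np.cos(p[2]),np.sin(p[2]);R=np.array([[ca,-sa,0],[sa,ca,0],[0,0,1]])
        return np.concatenate([proj(c,R@l+[p[0],p[1],0])-q for l,q in zip(np.array(loc),pts)])
    s=least_squares(r,[.45,0,0]);return s.x,np.abs(s.fun).max()
if __name__=="__main__":
    t,s=pickle.load(open("c0.pkl","rb"))
    P=lambda L,o:[np.array(p)/5+o-np.array([.4,.4]) for p in L]
    o=np.array([240,165])
    # tray: lip top +x corners, -x floor corners ; +y is left
    x,e=fit(t,P([(43,25),(513,87),(8,296),(475,356)],o),[(.095,.165,.03),(.095,-.165,.03),(-.095,.165,.003),(-.095,-.165,.003)]);print("tray",x.round(4),e)
    m,e=fit(t,P([(72,131),(245,150),(237,221),(65,200)],o),[(.025,.135,.029),(.025,.015,.029),(-.025,.015,.029),(-.025,.135,.029)]);print("trayfrom board",m.round(4),e)
    d,e=fit(t,P([(307,154),(411,167),(404,237),(302,225)],o),[(.025,.035,.029),(.025,-.035,.029),(-.025,-.035,.029),(-.025,.035,.029)]);print("module",d.round(4),e)
    for n,p in(("tray",x),("board",m)):
        a=d[:2]-p[:2];ca,sa=np.cos(p[2]),np.sin(p[2]);print("module in",n,np.round([ca*a[0]+sa*a[1],-sa*a[0]+ca*a[1],d[2]-p[2]],4))
    # refine by color mask for module
    hsv=cv2.cvtColor(t["image"],cv2.COLOR_RGB2HSV);mk=(hsv[...,1]>100)&(hsv[...,2]>50)
    for nm,(x0,y0,x1,y1) in dict(module=(298,192,325,215),board=(250,188,290,212)).items():
        ys,xs=np.nonzero(mk[y0:y1,x0:x1]);r=cv2.minAreaRect(np.c_[xs+x0,ys+y0].astype(np.float32));print(nm,r,[ray(t,q,.029).round(4).tolist() for q in cv2.boxPoints(r)],ray(t,r[0],.029).round(4))
    # mast foot: centre, z~0.006?
    f=np.array([660,96])-[550,0];q=f/5+[165,185]-.4;print("foot",ray(t,q,.005))
    red=lambda c:((c["image"][...,0]>150)&(c["image"][...,1]<70)&(c["image"][...,2]<70))
    rt=red(t)[190:205,170:195];ys,xs=np.nonzero(rt);ut=np.array([xs.mean()+170,ys.mean()+190])
    rs=red(s)[120:160,205:225];ys,xs=np.nonzero(rs);us=np.array([xs.mean()+205,ys.mean()+120])
    print("button",ut,us,len(xs),tri([t,s],[ut,us]),ray(t,ut,.19))
    g=[(575,49),(643,60)] # grip top +x edge? 
    for u in [(566,95),(578,50),(648,65),(637,118)]:print(u,ray(t,(np.array(u)-[550,0])/5+[165,185]-.4,.215).round(4))
E
python3 est.py
```

```text
tray [ 0.5329 -0.1149 -0.158 ] 0.5261176638393295
trayfrom board [ 0.5348 -0.1167 -0.1427] 0.3116565571144747
module [ 0.5276 -0.1802 -0.1413] 0.4046118150204734
module in tray [ 0.005  -0.0654  0.0167]
module in board [ 0.002  -0.0639  0.0014]
module ((310.5899963378906, 203.86997985839844), (20.081832885742188, 14.000715255737305), 8.130102157592773) [[0.5094, -0.1413, 0.029], [0.5568, -0.1499, 0.029], [0.5451, -0.2178, 0.029], [0.4977, -0.209, 0.029]] [ 0.5272 -0.1795  0.029 ]
board ((269.7816467285156, 199.63754272460938), (34.36256790161133, 14.273679733276367), 7.594643592834473) [[0.5309, 0.0223, 0.029], [0.5794, 0.0146, 0.029], [0.5605, -0.1022, 0.029], [0.512, -0.0941, 0.029]] [ 0.5457 -0.0399  0.029 ]
foot [0.54052847 0.25136897 0.005     ]
button [176.46153846 195.07692308] [nan nan] 0 [nan nan nan] [0.55857896 0.24441161 0.19      ]
(566, 95) [0.5323 0.2644 0.215 ]
(578, 50) [0.5587 0.2571 0.215 ]
(648, 65) [0.5487 0.216  0.215 ]
(637, 118) [0.5177 0.2227 0.215 ]est.py:27: RuntimeWarning: Mean of empty slice.
  rs=red(s)[120:160,205:225];ys,xs=np.nonzero(rs);us=np.array([xs.mean()+205,ys.mean()+120])
  ret = ret.dtype.type(ret / rcount)
```

Crop: module green top at crop (302–411,154–237), nearly in line. Gap to the board is about 45 mm, and the mast points slightly off tray yaw. Next, a subpixel refinement.

```bash
cat > ref.py <<'E'
from est import *
def edge(img,p0,p1,half=4,n=None,trim=.08):
    """subpixel half-level crossings of img along normals of segment p0-p1 -> line points"""
    p0,p1=np.float64(p0),np.float64(p1);d=p1-p0;L=np.hypot(*d);d/=L;nn=np.array([-d[1],d[0]]);out=[]
    for s in np.linspace(trim*L,(1-trim)*L,n or int(L*1.5)):
        o=np.linspace(-half,half,41);q=p0+d*s+o[:,None]*nn
        v=cv2.remap(img,q[:,:1].astype(np.float32),q[:,1:].astype(np.float32),cv2.INTER_LINEAR).ravel()
        h=(v[:8].mean()+v[-8:].mean())/2
        if abs(v[:8].mean()-v[-8:].mean())<15: continue
        k=np.nonzero(np.diff(np.sign(v-h)))[0]
        if len(k)==0: continue
        k=k[np.argmin(abs(o[k]))];out.append(q[k]+(q[k+1]-q[k])*(h-v[k])/(v[k+1]-v[k]))
    out=np.float32(out);l=cv2.fitLine(out,cv2.DIST_HUBER,0,.01,.01).ravel();return l[2:],l[:2],len(out)
def quad(c,img,pts,half=2.5):
    ls=[edge(img,pts[i],pts[(i+1)%4],half) for i in range(4)]
    return [np.array(a[0]+a[1]*np.linalg.solve(np.c_[a[1],-b[1]],b[0]-a[0])[0]) for a,b in zip(ls[-1:]+ls[:-1],ls)]
def chroma(c):
    i=cv2.GaussianBlur(c["image"],(0,0),.5).astype(np.float32);return i.max(2)-i.min(2)
def box(cx,L,z): return [(.025,cx+L/2,z),(.025,cx-L/2,z),(-.025,cx-L/2,z),(-.025,cx+L/2,z)]
def intray(d,p):
    a=d[:2]-p[:2];ca,sa=np.cos(p[2]),np.sin(p[2]);return np.round([ca*a[0]+sa*a[1],-sa*a[0]+ca*a[1],d[2]-p[2]],4)
E
python3 - <<'E'
from ref import *
t,s=pickle.load(open("c0.pkl","rb"))
o=np.array([240,165]);P=lambda L:[np.array(p)/5+o-.4 for p in L]
g=cv2.cvtColor(t["image"],cv2.COLOR_RGB2GRAY).astype(np.float32);c=chroma(t)
a,d,n=edge(g,*P([(8,296),(475,356)]),half=2.5);
q=[ray(t,a+d*k,.003) for k in(-40,40)];v=q[0]-q[1];print("-x edge yaw",np.arctan2(v[0],-v[1]),np.arctan(v[0]/v[1]),n)
a,d,n=edge(g,*P([(43,25),(513,87)]),half=1.5);q=[ray(t,a+d*k,.03) for k in(-40,40)];v=q[0]-q[1];print("lip yaw",-np.arctan(v[0]/v[1]),n)
for nm,pts,cx,L in(("board",[(72,131),(245,150),(237,221),(65,200)],.075,.12),("module",[(307,154),(411,167),(404,237),(302,225)],0,.07)):
    Q=quad(t,c,P(pts));print(nm,((np.array(Q)-o+.4)*5).round(1).tolist());x,e=fit(t,Q,box(cx,L,.029));print(x.round(4),e)
    if cx: b=x
print("rel",intray(x,b))
# mast: foot ellipse and top grip
im=t["image"];m=((g<95)).astype(np.uint8);m[:, :180]=0
red=lambda c,x0,y0,x1,y1:[(np.array([xs.mean()+x0,ys.mean()+y0]),len(xs)) for ys,xs in [np.nonzero((lambda i:(i[...,0]>110)&(i[...,0]>2*i[...,1])&(i[...,0]>2*i[...,2]))(c["image"][y0:y1,x0:x1].astype(int)))]][0]
ut=red(t,170,188,195,205);us=red(s,208,125,224,155);print(ut,us,tri([t,s],[ut[0],us[0]]))
im=np.zeros((480,800,3),np.uint8);A=crop(t,165,185,205,220,10);B=crop(s,195,120,230,180,8);im[:350,:400]=A;im[:480,420:700]=B;cv2.imwrite("pics/crop2.png",im)
E
```

```text
-x edge yaw 2.981198505101857 0.16039414848793626 141
lip yaw -0.1595457452960762 142Traceback (most recent call last):
  File "<stdin>", line 9, in <module>
  File "ref.py", line 15, in quad
    ls=[edge(img,pts[i],pts[(i+1)%4],half) for i in range(4)]
        ~~~~^^^^^^^^^^^^^^^^^^^^^^^^^^^^^^
  File "ref.py", line 13, in edge
    out=np.float32(out);l=cv2.fitLine(out,cv2.DIST_HUBER,0,.01,.01).ravel();return l[2:],l[:2],len(out)
                          ~~~~~~~~~~~^^^^^^^^^^^^^^^^^^^^^^^^^^^^^^
cv2.error: OpenCV(4.12.0) /io/opencv/modules/imgproc/src/linefit.cpp:618: error: (-215:Assertion failed) npoints2 >= 0 || npoints3 >= 0 in function 'fitLine'
```

```bash
cat >> ref.py <<'E'
def fitl(c,img,pix,loc,use,half=2.5,yaw=None):
    """pose from image lines: edges i->i+1 in use"""
    ls=[(i,edge(img,pix[i],pix[(i+1)%4],half)) for i in use]
    def r(p):
        th=p[2] if yaw is None else yaw
        ca,sa=np.cos(th),np.sin(th);R=np.array([[ca,-sa,0],[sa,ca,0],[0,0,1]]);o=[]
        for i,(a,d,n) in ls:
            for l in(loc[i],loc[(i+1)%4]):
                w=proj(c,R@np.array(l)+[p[0],p[1],0])-a;o.append(w[0]*d[1]-w[1]*d[0])
        return o
    s=least_squares(r,[.5,-.1,-.15]);x=s.x
    if yaw is not None:x[2]=yaw
    return x,np.abs(s.fun).round(2),[l[1][2] for l in ls]
def red(c,x0,y0,x1,y1):
    i=c["image"][y0:y1,x0:x1].astype(int);ys,xs=np.nonzero((i[...,0]>110)&(i[...,0]>2*i[...,1])&(i[...,0]>2*i[...,2]))
    return np.array([xs.mean()+x0,ys.mean()+y0]),len(xs)
E
python3 - <<'E'
from ref import *
t,s=pickle.load(open("c0.pkl","rb"))
o=np.array([240,165]);P=lambda L:[np.array(p)/5+o-.4 for p in L]
g=cv2.cvtColor(t["image"],cv2.COLOR_RGB2GRAY).astype(np.float32);c=chroma(t)
T=fitl(t,g,P([(43,25),(513,87),(475,356),(8,296)]),[(.095,.165,.03),(.095,-.165,.03),(-.095,-.165,.003),(-.095,.165,.003)],[0,2,3],1.6);print("tray",T)
B=fitl(t,c,P([(72,131),(245,150),(237,221),(65,200)]),box(.075,.12,.029),[0,1,2]);print("board",B)
By=fitl(t,c,P([(72,131),(245,150),(237,221),(65,200)]),box(.075,.12,.029),[0,1,2],yaw=T[0][2]);print("board y",By)
D=fitl(t,c,P([(307,154),(411,167),(404,237),(302,225)]),box(0,.07,.029),[0,1,2,3]);print("mod",D)
for p in(T,B,By):print(intray(D[0],p[0]))
ut=red(t,170,188,195,205);us=red(s,208,125,224,155);print(ut,us,tri([t,s],[ut[0],us[0]]))
im=np.zeros((480,800,3),np.uint8);A=crop(t,165,185,205,220,10);B=crop(s,195,120,230,180,8);im[:350,:400]=A;im[:480,420:700]=B;cv2.imwrite("pics/crop2.png",im)
E
```

```text
tray (array([ 0.5333028 , -0.11582237, -0.16029248]), array([0.15, 0.08, 0.13, 0.1 , 0.09, 0.09]), [142, 141, 81])
board (array([ 0.5334087 , -0.11484025, -0.17760538]), array([0.72, 0.14, 0.1 , 0.07, 0.17, 0.75]), [40, 21, 40])
board y (array([ 0.53467708, -0.11505182, -0.16029248]), array([0.41, 0.16, 0.03, 0.06, 0.47, 1.05]), [40, 21, 40])
mod (array([ 0.52775582, -0.17909415, -0.17343808]), array([0.3 , 0.21, 0.11, 0.33, 0.28, 0.37, 0.23, 0.2 ]), [29, 21, 30, 21])
[ 0.0046 -0.0633 -0.0131]
[ 0.0058 -0.0642  0.0042]
[ 0.0034 -0.0643 -0.0131]
(array([176.5, 195. ]), 14) (array([215.83333333, 135.66666667]), 6) [0.55894589 0.24373246 0.19193964]
```

View pics/crop2.png

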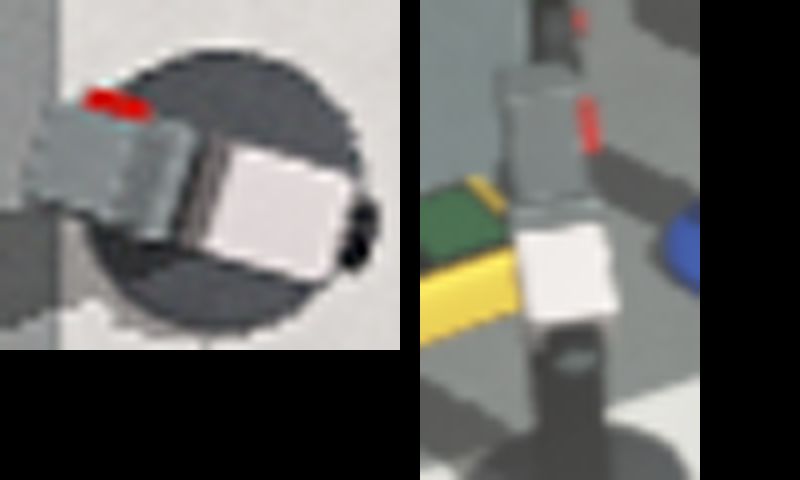

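Run:
```python
from ref import *
t,s=pickle.load(open("c0.pkl","rb"))
P=lambda p:np.array(p)/10+[165,185]-.45
g=cv2.cvtColor(t["image"],cv2.COLOR_RGB2GRAY).astype(np.float32)
def yaw(a,b,z):
    v=ray(t,b,z)-ray(t,a,z);return np.arctan2(v[0],v[1]) if 0 else np.arctan2(-v[1],-v[0])  # dir of -y -> 
for n,a,b in(("cam+x",(238,150),(350,182)),("cam-x",(205,246),(320,280))):
    A,d,k=edge(g,P(a),P(b),1.5);v=ray(t,A+d*5,.165)-ray(t,A-d*5,.165);v*=-np.sign(v[1]);print(n,"yaw",np.arctan2(v[1],v[0])+np.pi/2,k,"mid",ray(t,A,.168).round(4))
print("foot",ray(t,P((225,193)),.006).round(4))
# foot circle: threshold fit of visible rim
pts=np.float32([(225,48),(300,75),(350,130),(140,80),(365,185),(160,305),(215,334),(270,325),(310,300),(95,240)])
W=np.array([ray(t,P(p),.006)[:2] for p in pts]);f=least_squares(lambda q:np.hypot(*(W-q[:2]).T)-.05,[.54,.25],loss="soft_l1",f_scale=.002);print("circle",f.x,f.fun.round(4))
for z,p in((.215,(45,103)),(.215,(22,200)),(.215,(130,215)),(.215,(155,130)),(.19,(118,100))):print(p,ray(t,P(p),z).round(4))
for a in(-.2,-.25,-.3):
    m=np.append(f.x,0);R=cv2.Rodrigues(np.array([0,0,a]))[0]
    X=[m+R@l for l in([.015,.014,.215],[.015,-.014,.215],[-.015,-.014,.215],[-.015,.014,.215],[.022,0,.19])]
    print(a,[((proj(t,x)-[165,185]+.45)*10).round().tolist() for x in X],(proj(s,X[-1])-[195,120]+.5)*8+[420,0])
```

```text
cam+x yaw -0.30540903921990714 17 mid [0.5424 0.1972 0.168 ]
cam-x yaw -0.3086146455018435 17 mid [0.5096 0.207  0.168 ]
foot [0.5403 0.2496 0.006 ]
circle [0.54127984 0.24998775] [-0.0001 -0.0019 -0.0013 -0.001  -0.0005 -0.0044  0.0003  0.     -0.0008
 -0.0019]
(45, 103) [0.558  0.2605 0.215 ]
(22, 200) [0.5296 0.2675 0.215 ]
(130, 215) [0.5243 0.2357 0.215 ]
(155, 130) [0.5492 0.2282 0.215 ]
(118, 100) [0.5602 0.2447 0.19  ]
-0.2 [[44.0, 101.0], [138.0, 117.0], [118.0, 217.0], [25.0, 201.0], [115.0, 91.0]] [597.11769524 128.82643904]
-0.25 [[47.0, 99.0], [140.0, 120.0], [115.0, 219.0], [23.0, 198.0], [119.0, 92.0]] [597.71079914 130.15512727]
-0.3 [[50.0, 97.0], [141.0, 123.0], [112.0, 221.0], [21.0, 195.0], [122.0, 93.0]] [598.17209707 131.50614075]
```

```bash
cat > go.py <<'E'
import sys,numpy as np
from workcell import *
from scipy.spatial.transform import Rotation as Rn
x,y,z,yaw=map(float,sys.argv[1:5]);s=get_state();q=s["orientation"];R=Rn.from_quat(q,scalar_first=True).as_matrix()
d=R.T@(np.array([x,y,z])-s["tcp_pos"])/.04
cur=np.arctan2(R[1,1],R[0,1]);t=(cur-yaw+np.pi/2)%np.pi-np.pi/2
print("travel",d.round(3).tolist(),"turn",round(t,3),"| tcp",np.round(s["tcp_pos"],4),"yaw",round(cur,4),"tilt",R[:,2].round(3),"gap",round(s["finger_gap"],4),"F",np.round(s["wrist_force"],1),"t",round(s["clock"],2))
E
python3 -m crank '{"travel":[[0,0,-0.6],[0,0,-1.4],[0,0,-1.75],[0,0,-1.75]],"turn":[0,0,0,0]}' 75; python3 go.py .41 .10 .30 .4;python3 go.py .528 -.179 .30 -.173
```

```text
clock: 0.53
tcp_pos: [0.2209, 0.5325, 0.3051]
orientation: [0.001, 0.195, 0.981, 0.003]
wrist_force: [0.4, 0.4, -0.1]
finger_gap: 0.0748
travel [-8.507, -8.18, 0.086] turn 0.778 | tcp [0.2209 0.5325 0.3051] yaw 1.1781 tilt [ 0.003  0.005 -1.   ] gap 0.0748 F [ 0.4  0.4 -0.1] t 0.53
travel [-13.902, -13.495, 0.058] turn 1.351 | tcp [0.2209 0.5325 0.3051] yaw 1.1781 tilt [ 0.003  0.005 -1.   ] gap 0.0748 F [ 0.4  0.4 -0.1] t 0.53
```

```bash
python3 -m crank '{"travel":[[-0.5,-0.5,0],[-1.2,-1.1,0],[-1.9,-1.8,0],[-2.6,-2.5,0],[-3.3,-3.2,0]],"turn":[0.05,0.12,0.2,0.28,0.36]}'; python3 go.py .528 -.179 .30 -.173
```

```text
clock: 0.95
tcp_pos: [0.2929, 0.3607, 0.3001]
orientation: [-0.0, 0.369, 0.929, -0.001]
wrist_force: [1.0, -0.2, 0.3]
finger_gap: 0.0747
travel [-13.53, -5.788, 0.009] turn 0.988 | tcp [0.2929 0.3607 0.3001] yaw 0.815 tilt [-0.001 -0.001 -1.   ] gap 0.0747 F [ 1.  -0.2  0.3] t 0.95
```

```bash
python3 -m crank '{"travel":[[-0.9,-0.4,0],[-1.8,-0.8,0],[-2.7,-1.15,0],[-3.6,-1.55,0],[-4.5,-1.9,0]],"turn":[0.08,0.16,0.24,0.32,0.4]}'; python3 go.py .528 -.179 .30 -.173
```

```text
clock: 1.37
tcp_pos: [0.3721, 0.182, 0.3005]
orientation: [-0.0, 0.547, 0.837, -0.0]
wrist_force: [1.2, 1.2, 1.1]
finger_gap: 0.0748
travel [-9.83, -0.066, 0.009] turn 0.587 | tcp [0.3721 0.182  0.3005] yaw 0.4143 tilt [-0.001 -0.    -1.   ] gap 0.0748 F [1.2 1.2 1.1] t 1.37
```

```bash
python3 -m crank '{"travel":[[-0.95,0,0],[-1.9,0,0],[-2.8,0,0],[-3.7,0,0],[-4.6,0,0]],"turn":[0.08,0.16,0.24,0.32,0.4]}'; python3 go.py .528 -.179 .30 -.173
```

```text
clock: 1.78
tcp_pos: [0.4471, 0.014, 0.3004]
orientation: [-0.0, 0.702, 0.712, -0.0]
wrist_force: [0.1, 1.0, 0.2]
finger_gap: 0.0747
travel [-4.851, 1.957, 0.006] turn 0.187 | tcp [0.4471 0.014  0.3004] yaw 0.0137 tilt [-0.001  0.    -1.   ] gap 0.0747 F [0.1 1.  0.2] t 1.78
```

```bash
python3 -m crank '{"travel":[[-0.9,0.36,0],[-1.8,0.72,0],[-2.7,1.09,0],[-3.6,1.45,0],[-4.5,1.8,0]],"turn":[0.05,0.1,0.14,0.187,0.187]}'; python3 -m crank '{"travel":[[-0.36,0.13,1],[-0.36,0.13,2],[-0.36,0.13,3],[-0.36,0.13,4],[-0.36,0.13,4]],"turn":[0,0,0,0,0]}'; python3 go.py .528 -.179 .006 -.173
```

```text
clock: 2.2
tcp_pos: [0.5224, -0.1647, 0.3001]
orientation: [-0.001, 0.765, 0.644, -0.0]
wrist_force: [0.8, 0.5, 1.0]
finger_gap: 0.075
clock: 2.62
tcp_pos: [0.5187, -0.1751, 0.1319]
orientation: [-0.008, 0.764, 0.645, -0.003]
wrist_force: [-1.3, 1.5, -0.4]
finger_gap: 0.075
travel [-0.074, 0.297, 3.143] turn 0.003 | tcp [ 0.5187 -0.1751  0.1319] yaw -0.1696 tilt [-0.015  0.008 -1.   ] gap 0.075 F [-1.3  1.5 -0.4] t 2.62
```

```bash
python3 -m crank '{"travel":[[0,0,0.6],[0,0,1.2],[0,0,1.8],[0,0,1.8],[0,0,1.8]],"turn":[0,0,0,0,0]}'; python3 go.py .528 -.179 .007 -.173
```

```text
clock: 3.03
tcp_pos: [0.5247, -0.1776, 0.0698]
orientation: [-0.001, 0.764, 0.645, -0.0]
wrist_force: [0.4, 0.9, 0.9]
finger_gap: 0.0751
travel [-0.021, 0.089, 1.569] turn 0.004 | tcp [ 0.5247 -0.1776  0.0698] yaw -0.1688 tilt [-0.002  0.001 -1.   ] gap 0.0751 F [0.4 0.9 0.9] t 3.03
```

```bash
python3 -m crank '{"travel":[[-0.02,0.08,0.5],[-0.02,0.08,1.0],[-0.02,0.08,1.4],[-0.02,0.08,1.5],[-0.02,0.08,1.5]],"turn":[0,0,0,0,0]}'; python3 go.py .528 -.179 .007 -.173
```

```text
clock: 3.45
tcp_pos: [0.5286, -0.1794, 0.0103]
orientation: [0.0, 0.764, 0.645, 0.0]
wrist_force: [-0.1, -0.9, 0.2]
finger_gap: 0.0747
travel [0.008, -0.017, 0.082] turn 0.004 | tcp [ 0.5286 -0.1794  0.0103] yaw -0.1689 tilt [ 0. -0. -1.] gap 0.0747 F [-0.1 -0.9  0.2] t 3.45
```

Close gently on the module at this height.

```bash
python3 -m crank '{"travel":[[0,0,0.07],[0,0,0.07],[0,0,0.07],[0,0,0.07],[0,0,0.07]],"turn":[0,0,0,0,0]}' 40 25; python3 -m crank '{"travel":[[0,0,0],[0,0,0],[0,0,0],[0,0,0],[0,0,0]],"turn":[0,0,0,0,0]}'; python3 go.py .528 -.179 .007 -.173
python3 - <<'E'
from ref import *
t,s=read_camera("top"),read_camera("side");pickle.dump((t,s),open("c1.pkl","wb"))
im=np.zeros((380,800,3),np.uint8);im[:375,:500]=crop(t,240,165,340,240,5);im[:375,510:800]=crop(s,245,210,303,285,5)
cv2.imwrite("pics/grip.png",im)
E
```

```text
clock: 3.87
tcp_pos: [0.5293, -0.1799, 0.0082]
orientation: [0.001, 0.764, 0.645, 0.001]
wrist_force: [-0.8, 0.5, 6.6]
finger_gap: 0.0497
clock: 4.28
tcp_pos: [0.5293, -0.1799, 0.0081]
orientation: [0.001, 0.764, 0.645, 0.001]
wrist_force: [-0.5, 0.3, 6.5]
finger_gap: 0.0494
travel [0.016, -0.035, 0.028] turn 0.004 | tcp [ 0.5293 -0.1799  0.0081] yaw -0.169 tilt [ 0.003 -0.001 -1.   ] gap 0.0494 F [-0.5  0.3  6.5] t 4.28
```

View pics/grip.png

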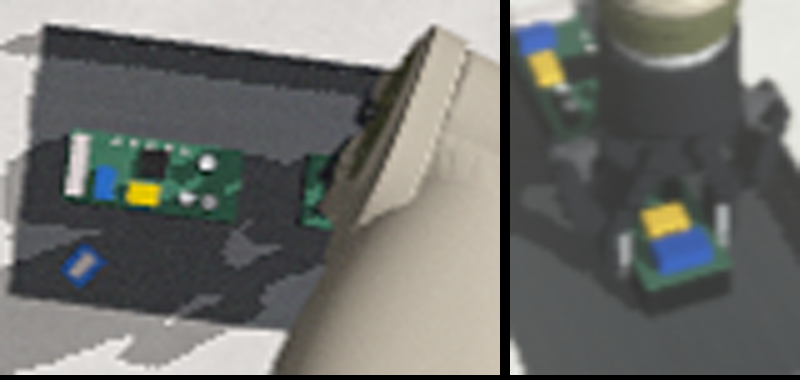

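Gripped: the picture shows the module between the two pads (right crop, about (670,240)). Raise 1 mm to take the fingertips off the floor, then slide to within about 6 mm of the board.

```bash
python3 -m crank '{"travel":[[0,0,-0.03],[0.15,-0.03,-0.03],[0.4,-0.06,-0.03],[0.7,-0.1,-0.03],[0.95,-0.1,-0.03]],"turn":[0,0,-0.004,-0.009,-0.009]}' ; python3 -m crank '{"travel":[[0,0,0],[0,0,0]],"turn":[0,0]}'; python3 go.py .5301 -.1355 .007 -.16
python3 - <<'E'
from ref import *
t,s=read_camera("top"),read_camera("side");pickle.dump((t,s),open("c2.pkl","wb"))
im=np.zeros((500,800,3),np.uint8);im[:500,:448]=crop(t,256,175,312,237.5 and 238,8)[:500];im[:480,460:800]=crop(s,245,200,288,260,8)[:480,:340]
cv2.imwrite("pics/near.png",im)
E
```

```text
clock: 4.8
tcp_pos: [0.5308, -0.1403, 0.0082]
orientation: [0.001, 0.761, 0.648, -0.0]
wrist_force: [-0.4, -4.3, 3.3]
finger_gap: 0.0499
clock: 4.97
tcp_pos: [0.531, -0.1386, 0.0082]
orientation: [-0.001, 0.76, 0.649, 0.001]
wrist_force: [-1.2, 4.3, 5.9]
finger_gap: 0.0492
travel [0.072, -0.034, 0.029] turn 0.003 | tcp [ 0.531  -0.1386  0.0082] yaw -0.1571 tilt [ 0.001  0.003 -1.   ] gap 0.0492 F [-1.2  4.3  5.9] t 4.97
```

View pics/near.png

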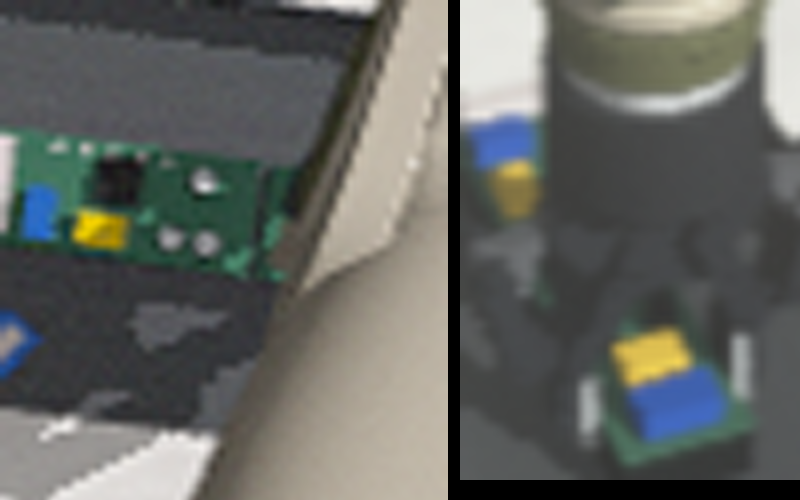

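Left view: only about a 1 px (2–4 mm) dark gap at x≈260, with board and module edges collinear. Now I'll push gently to contact.

```bash
python3 -m crank '{"travel":[[0.025,0,0],[0.05,0,0],[0.075,0,0],[0.1,0,0],[0.1,0,0]],"turn":[0,0,0,0,0]}'; python3 go.py .5301 -.1355 .007 -.16;python3 -m crank '{"travel":[[0.025,0,0],[0.05,0,0],[0.075,0,0],[0.075,0,0]],"turn":[0,0,0,0]}'; python3 go.py .5301 -.1355 .007 -.16
```

```text
clock: 5.48
tcp_pos: [0.5315, -0.1372, 0.0081]
orientation: [0.001, 0.761, 0.648, -0.0]
wrist_force: [-0.6, -2.6, 5.4]
finger_gap: 0.0495
travel [0.036, -0.04, 0.029] turn 0.0 | tcp [ 0.5315 -0.1372  0.0081] yaw -0.1596 tilt [ 0.    -0.001 -1.   ] gap 0.0495 F [-0.6 -2.6  5.4] t 5.48
clock: 5.82
tcp_pos: [0.5322, -0.1344, 0.0081]
orientation: [0.001, 0.761, 0.648, -0.0]
wrist_force: [-0.2, -4.5, 4.1]
finger_gap: 0.0493
travel [-0.035, -0.047, 0.028] turn 0.0 | tcp [ 0.5322 -0.1344  0.0081] yaw -0.1598 tilt [ 0.001 -0.001 -1.   ] gap 0.0493 F [-0.2 -4.5  4.1] t 5.82
```

```bash
python3 -m crank '{"travel":[[0.025,0,0],[0.05,0,0],[0.05,0,0]],"turn":[0,0,0]}'; python3 go.py .5301 -.1355 .007 -.16;python3 -m crank '{"travel":[[0.025,0,0],[0.05,0,0],[0.05,0,0]],"turn":[0,0,0]}'; python3 go.py .5301 -.1355 .007 -.16
```

```text
clock: 6.07
tcp_pos: [0.5322, -0.1344, 0.0082]
orientation: [0.002, 0.762, 0.648, -0.002]
wrist_force: [-2.4, -10.6, 4.7]
finger_gap: 0.0489
travel [-0.035, -0.048, 0.03] turn -0.001 | tcp [ 0.5322 -0.1344  0.0082] yaw -0.1606 tilt [-0.    -0.005 -1.   ] gap 0.0489 F [ -2.4 -10.6   4.7] t 6.07
clock: 6.32
tcp_pos: [0.5322, -0.1344, 0.0082]
orientation: [0.003, 0.762, 0.648, -0.003]
wrist_force: [-4.6, -17.4, 3.9]
finger_gap: 0.0494
travel [-0.036, -0.047, 0.031] turn -0.001 | tcp [ 0.5322 -0.1344  0.0082] yaw -0.1615 tilt [-0.001 -0.009 -1.   ] gap 0.0494 F [ -4.6 -17.4   3.9] t 6.32
```

```bash
python3 -m crank '{"travel":[[-0.03,0,0],[-0.06,0,0],[-0.07,0,0],[-0.07,0,0]],"turn":[0,0,0,0]}'; python3 -m crank '{"travel":[[0,0,0],[0,0,0],[0,0,0],[0,0,0],[0,0,-0.1]],"turn":[0,0,0,0,0]}' 72; python3 -m crank '{"travel":[[0,0,-0.5],[0,0,-1.5],[0,0,-2.5],[0,0,-3.5],[0,0,-4.5]],"turn":[0,0,0,0,0]}';python3 -m crank '{"travel":[[0,0,-1],[0,0,-2],[0,0,-2],[0,0,-2]],"turn":[0,0,0,0]}'; python3 go.py .54 .25 .30 -.295
```

```text
clock: 6.65
tcp_pos: [0.5322, -0.1344, 0.0082]
orientation: [0.001, 0.761, 0.648, -0.001]
wrist_force: [-2.2, -7.9, 4.8]
finger_gap: 0.0494
clock: 7.07
tcp_pos: [0.531, -0.1322, 0.0108]
orientation: [-0.001, 0.761, 0.649, -0.0]
wrist_force: [-0.3, -0.6, -0.6]
finger_gap: 0.0722
clock: 7.48
tcp_pos: [0.5313, -0.1325, 0.1937]
orientation: [-0.0, 0.761, 0.648, 0.0]
wrist_force: [1.5, -1.1, -0.4]
finger_gap: 0.0721
clock: 7.82
tcp_pos: [0.5333, -0.1334, 0.2751]
orientation: [0.003, 0.761, 0.648, 0.002]
wrist_force: [0.3, -0.3, 0.3]
finger_gap: 0.0718
travel [9.489, -1.356, -0.641] turn 0.135 | tcp [ 0.5333 -0.1334  0.2751] yaw -0.1597 tilt [ 0.006 -0.002 -1.   ] gap 0.0718 F [ 0.3 -0.3  0.3] t 7.82
```

```bash
python3 -m crank '{"travel":[[0.7,-0.1,-0.3],[1.7,-0.25,-0.6],[2.7,-0.4,-0.6],[3.7,-0.55,-0.6],[4.7,-0.7,-0.6]],"turn":[0.03,0.06,0.09,0.12,0.135]}' 58;python3 -m crank '{"travel":[[0.9,0,0],[1.8,0,0],[1.8,0,0],[1.8,0,0]],"turn":[0,0,0,0]}';python3 go.py .54 .25 .30 -.295
python3 - <<'E'
from ref import *
t,s=read_camera("top"),read_camera("side");pickle.dump((t,s),open("c3.pkl","wb"))
im=np.zeros((480,800,3),np.uint8);im[:480,:560]=crop(t,240,172,310,232,8)[:480,:560];im[:240,570:800]=crop(s,240,195,300,265,4)[:240,:230]
cv2.imwrite("pics/butt.png",im)
E
```

```text
clock: 8.23
tcp_pos: [0.5332, 0.0587, 0.2944]
orientation: [-0.001, 0.804, 0.595, -0.001]
wrist_force: [0.9, 0.4, 0.6]
finger_gap: 0.0582
clock: 8.57
tcp_pos: [0.5543, 0.1278, 0.2937]
orientation: [-0.001, 0.802, 0.597, -0.001]
wrist_force: [-1.1, 0.2, -0.9]
finger_gap: 0.0586
travel [2.823, -1.219, -0.157] turn 0.004 | tcp [0.5543 0.1278 0.2937] yaw -0.291 tilt [-0.003 -0.    -1.   ] gap 0.0586 F [-1.1  0.2 -0.9] t 8.57
```

View pics/butt.png

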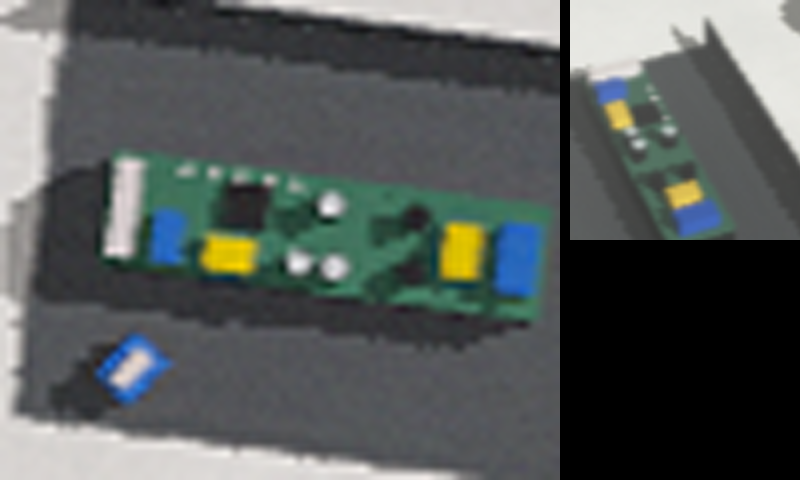

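Flush and visually in line: one continuous green strip from (115,155) to (545,320). I'll check the lateral offset and yaw numerically.

```bash
cat > chk.py <<'E'
from ref import *
t,s=pickle.load(open("c3.pkl","rb"));c=chroma(t)
T=np.array([.5333,-.1158,-.1603]);R=cv2.Rodrigues(np.array([0,0,T[2]]))[0]
W=lambda l:R@np.array(l)+[T[0],T[1],0]
for sx in(.025,-.025):
    for nm,y0,y1 in(("board",.115,.02),("module",.01,-.05)):
        A,d,n=edge(c,proj(t,W((sx,y0,.029))),proj(t,W((sx,y1,.029))),2.2,trim=0.03)
        q=[R.T@(ray(t,A+d*k,.029)-[T[0],T[1],0]) for k in(-7,0,7)]
        sl=(q[2][0]-q[0][0])/(q[2][1]-q[0][1]);print(nm,sx,n,"x at mid %.4f (y %.3f)"%(q[1][0],q[1][1]),"slope %.4f"%sl,"x at joint %.4f"%(q[1][0]+sl*(.015-q[1][1])))
A,d,n=edge(c,proj(t,W((.025,-.055,.029))),proj(t,W((-.025,-.055,.029))),2.5);q=R.T@(ray(t,A,.029)-[T[0],T[1],0]);print("module -y end",q,n)
E
python3 chk.py
```

```text
board 0.025 36 x at mid 0.0256 (y 0.073) slope 0.0029 x at joint 0.0254
module 0.025 26 x at mid 0.0258 (y -0.014) slope 0.0310 x at joint 0.0267
board -0.025 40 x at mid -0.0230 (y 0.077) slope 0.0654 x at joint -0.0270
module -0.025 26 x at mid -0.0246 (y -0.013) slope 0.0093 x at joint -0.0244
module -y end [ 0.00202799 -0.05236692  0.029     ] 21
```

```bash
python3 -m crank '{"travel":[[0.9,-0.4,0],[1.8,-0.75,0],[2.5,-1.05,0],[2.8,-1.19,0],[2.8,-1.19,0]],"turn":[0,0,0,0.004,0.004]}';python3 -m crank '{"travel":[[0,0,0.3],[0,0,0.9],[0,0,0.9],[0,0,0.9]],"turn":[0,0,0,0]}';python3 go.py .5415 .2497 .173 -.295
python3 - <<'E'
from ref import *
t,s=read_camera("top"),read_camera("side");pickle.dump((t,s),open("c4.pkl","wb"))
a=crop(s,180,80,250,180,6);b=crop(t,150,170,215,225,5);im=np.zeros((600,800,3),np.uint8);im[:,:420]=a;im[:275,430:755]=b
cv2.imwrite("pics/over.png",im)
E
```

```text
clock: 9.08
tcp_pos: [0.5415, 0.248, 0.2952]
orientation: [-0.0, 0.804, 0.594, -0.0]
wrist_force: [0.1, 0.2, -0.1]
finger_gap: 0.0578
clock: 9.42
tcp_pos: [0.5413, 0.2447, 0.2586]
orientation: [-0.001, 0.805, 0.593, -0.002]
wrist_force: [0.3, 0.0, 0.9]
finger_gap: 0.0583
travel [0.125, -0.026, 2.14] turn -0.006 | tcp [0.5413 0.2447 0.2586] yaw -0.3014 tilt [-0.004 -0.001 -1.   ] gap 0.0583 F [0.3 0.  0.9] t 9.42
```

View pics/over.png

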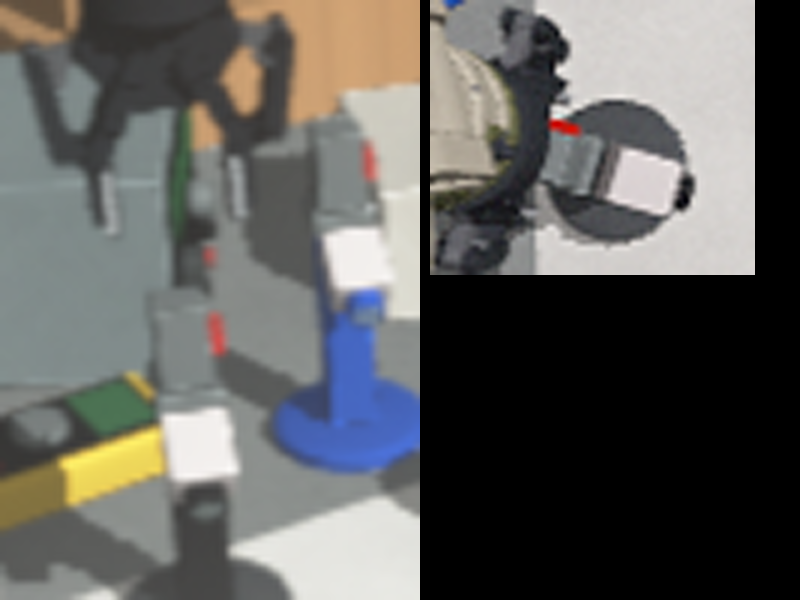

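Gripper sits above the mast: fingertips at side crop (107,233) and (237,215), grip block at about (187,345), button at (217,333). I'll check by projection.

Run:
```python
from ref import *
t,s=pickle.load(open("c4.pkl","rb"))
C=lambda X:((proj(s,X)-[180,80]+.45)*6).round().tolist()
a=-.3014;y=np.array([np.cos(a),np.sin(a),0]);p=np.array([.5413,.2447,.2586])
for dz in(0,.008):print("tips",dz,C(p-y*.033+[0,0,dz]),C(p+y*.033+[0,0,dz]))
for m in((.5405,.25),(.5385,.252)):
  R=cv2.Rodrigues(np.array([0,0,-.295]))[0];W=lambda *l:C(np.array([*m,0])+R@np.array(l))
  print(m,"grip top",[W(i*.015,j*.014,.215) for i,j in((-1,-1),(1,-1),(1,1),(-1,1))],"button",W(.022,0,.19),"-y face bottom",W(-.015,-.014,.171),W(.015,-.014,.171))
ut=red(t,165,188,195,205);us=red(s,208,125,224,155);print(ut,us,tri([t,s],[ut[0],us[0]]))
```

```text
tips 0 [114.0, 243.0] [239.0, 228.0]
tips 0.008 [112.0, 229.0] [238.0, 214.0]
(0.5405, 0.25) grip top [[153.0, 320.0], [209.0, 313.0], [202.0, 287.0], [147.0, 295.0]] button [222.0, 339.0] -y face bottom [161.0, 391.0] [216.0, 383.0]
(0.5385, 0.252) grip top [[148.0, 320.0], [204.0, 312.0], [197.0, 287.0], [142.0, 294.0]] button [217.0, 338.0] -y face bottom [156.0, 390.0] [211.0, 383.0]
(array([176.5, 195. ]), 14) (array([215.83333333, 135.66666667]), 6) [0.55894589 0.24373246 0.19193964]
```

```bash
python3 -m crank '{"travel":[[0.1,-0.01,0],[0.12,-0.01,0],[0.12,-0.01,0.3],[0.12,-0.01,0.6],[0.12,-0.01,0.6]],"turn":[0,0,0,0,0]}';python3 go.py .541 .2503 .172 -.295
```

```text
clock: 9.93
tcp_pos: [0.5425, 0.2515, 0.2342]
orientation: [-0.0, 0.804, 0.594, -0.001]
wrist_force: [0.0, 0.1, -0.7]
finger_gap: 0.0581
travel [-0.039, -0.025, 1.556] turn -0.004 | tcp [0.5425 0.2515 0.2342] yaw -0.2987 tilt [-0.002 -0.001 -1.   ] gap 0.0581 F [ 0.   0.1 -0.7] t 9.93
```

```bash
python3 -m crank '{"travel":[[-0.03,-0.02,0.4],[-0.03,-0.02,0.8],[-0.03,-0.02,1.2],[-0.03,-0.02,1.5],[-0.03,-0.02,1.5]],"turn":[0,0,0,0,0]}';python3 go.py .541 .2503 .172 -.295
```

```text
clock: 10.35
tcp_pos: [0.5409, 0.2505, 0.1739]
orientation: [-0.001, 0.804, 0.594, -0.002]
wrist_force: [0.0, -0.4, -0.5]
finger_gap: 0.0582
travel [-0.003, 0.003, 0.048] turn -0.004 | tcp [0.5409 0.2505 0.1739] yaw -0.2988 tilt [-0.003 -0.001 -1.   ] gap 0.0582 F [ 0.  -0.4 -0.5] t 10.35
```

```bash
python3 -m crank '{"travel":[[0,0,0],[0,0,0]],"turn":[0,0]}';python3 go.py .541 .2503 .172 -.295
```

```text
clock: 10.52
tcp_pos: [0.5427, 0.251, 0.1771]
orientation: [0.0, 0.805, 0.594, 0.001]
wrist_force: [-0.3, 0.8, 0.5]
finger_gap: 0.0583
travel [-0.029, -0.037, 0.128] turn -0.004 | tcp [0.5427 0.251  0.1771] yaw -0.2989 tilt [ 0.002  0.001 -1.   ] gap 0.0583 F [-0.3  0.8  0.5] t 10.52
```

```bash
python3 -m crank '{"travel":[[-0.02,-0.03,0.08],[-0.02,-0.03,0.08],[-0.02,-0.03,0.08],[-0.02,-0.03,0.08],[-0.02,-0.03,0.08]],"turn":[0,0,0,0,0]}' 20 45;python3 -m crank '{"travel":[[0,0,0],[0,0,0],[0,0,0],[0,0,0]],"turn":[0,0,0,0]}';python3 go.py .541 .2503 .172 -.295
```

```text
clock: 10.93
tcp_pos: [0.5419, 0.2505, 0.1744]
orientation: [0.001, 0.805, 0.593, 0.002]
wrist_force: [0.4, 0.4, 5.5]
finger_gap: 0.0296
clock: 11.27
tcp_pos: [0.5419, 0.2505, 0.1744]
orientation: [0.001, 0.805, 0.593, 0.002]
wrist_force: [0.9, 0.6, 5.1]
finger_gap: 0.0293
travel [-0.011, -0.02, 0.059] turn -0.005 | tcp [0.5419 0.2505 0.1744] yaw -0.3002 tilt [ 0.004  0.001 -1.   ] gap 0.0293 F [0.9 0.6 5.1] t 11.27
```

Gap 29 mm, so the button is fully in. Lift slowly.

```bash
python3 -m crank '{"travel":[[0,0,-0.1],[0,0,-0.25],[0,0,-0.4],[0,0,-0.5],[0,0,-0.5]],"turn":[0,0,0,0,0]}';python3 -m crank '{"travel":[[0,0,-0.2],[0,0,-0.4],[0,0,-0.6],[0,0,-0.75],[0,0,-0.75]],"turn":[0,0,0,0,0]}';python3 go.py .5419 .2505 .2744 -.295
```

```text
clock: 11.68
tcp_pos: [0.5418, 0.2504, 0.1935]
orientation: [0.0, 0.805, 0.594, 0.001]
wrist_force: [4.9, 0.6, -1.9]
finger_gap: 0.0296
clock: 12.1
tcp_pos: [0.5418, 0.2505, 0.2237]
orientation: [0.001, 0.805, 0.594, 0.001]
wrist_force: [5.7, 0.7, -2.6]
finger_gap: 0.03
travel [0.003, 0.005, -1.268] turn -0.005 | tcp [0.5418 0.2505 0.2237] yaw -0.2995 tilt [ 0.003  0.001 -1.   ] gap 0.03 F [ 5.7  0.7 -2.6] t 12.1
```

```bash
python3 -m crank '{"travel":[[0,0,-0.25],[0,0,-0.5],[0,0,-0.75],[0,0,-0.95],[0,0,-0.95]],"turn":[0,0,0,0,0]}';python3 go.py .5419 .2505 .2744 -.295;python3 -m crank '{"travel":[[0,0,-0.1],[0,0,-0.2],[0,0,-0.28],[0,0,-0.28]],"turn":[0,0,0,0]}';python3 go.py .5419 .2505 .2744 -.295
```

```text
clock: 12.52
tcp_pos: [0.5418, 0.2505, 0.2618]
orientation: [0.001, 0.805, 0.594, 0.001]
wrist_force: [6.3, 1.0, -2.7]
finger_gap: 0.0295
travel [0.002, 0.003, -0.316] turn -0.004 | tcp [0.5418 0.2505 0.2618] yaw -0.2995 tilt [ 0.003  0.001 -1.   ] gap 0.0295 F [ 6.3  1.  -2.7] t 12.52
clock: 12.85
tcp_pos: [0.5418, 0.2504, 0.2718]
orientation: [0.0, 0.805, 0.594, 0.001]
wrist_force: [6.4, 1.1, -2.3]
finger_gap: 0.0295
travel [0.002, 0.002, -0.065] turn -0.004 | tcp [0.5418 0.2504 0.2718] yaw -0.2995 tilt [ 0.002  0.001 -1.   ] gap 0.0295 F [ 6.4  1.1 -2.3] t 12.85
```

```bash
python3 -m crank '{"travel":[[0,0,-0.05],[0,0,-0.1],[0,0,-0.1]],"turn":[0,0,0]}';python3 -m crank '{"travel":[[0,0,-0.05],[0,0,-0.1],[0,0,-0.1]],"turn":[0,0,0]}';python3 go.py .5419 .2505 .2744 -.295
python3 - <<'E'
from ref import *
t,s=read_camera("top"),read_camera("side")
a=crop(s,180,60,250,180,5);b=crop(t,150,165,320,240,2.5);im=np.zeros((600,800,3),np.uint8);im[:,:350]=a;im[:b.shape[0],360:360+b.shape[1]]=b
cv2.imwrite("pics/up.png",im)
E
```

```text
clock: 13.1
tcp_pos: [0.5418, 0.2504, 0.2744]
orientation: [0.0, 0.805, 0.594, 0.0]
wrist_force: [7.2, 1.9, -7.4]
finger_gap: 0.0295
clock: 13.35
tcp_pos: [0.5416, 0.2504, 0.2746]
orientation: [-0.001, 0.805, 0.594, -0.002]
wrist_force: [12.1, 3.9, -24.2]
finger_gap: 0.0294
travel [0.005, 0.006, 0.005] turn -0.004 | tcp [0.5416 0.2504 0.2746] yaw -0.2994 tilt [-0.004 -0.001 -1.   ] gap 0.0294 F [ 12.1   3.9 -24.2] t 13.35
```

View pics/up.png

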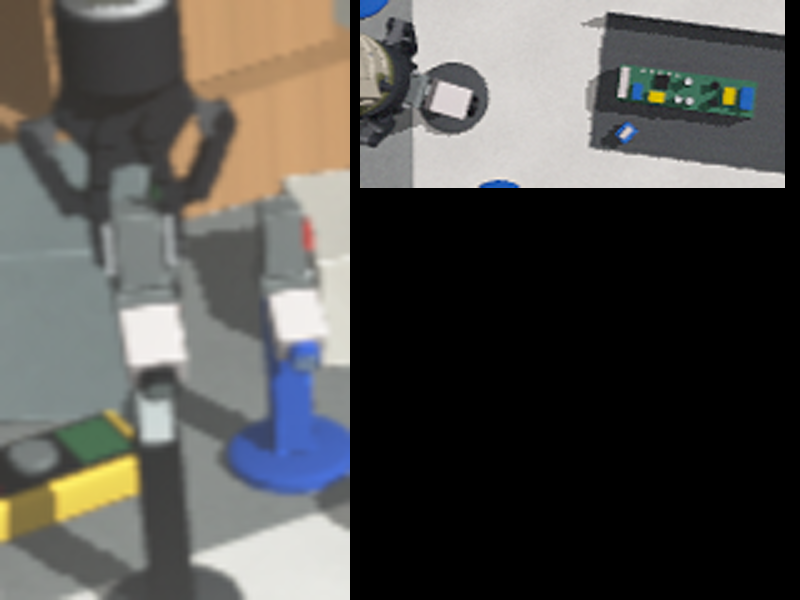

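Slide travelled 174.4→274.6 mm, i.e. 100 mm, and hit the hard stop. Picture: mast extended, grip held at (140,245), boards still butted. I'll ease the pull slightly, settle, and hand in.

```bash
python3 -m crank '{"travel":[[0,0,0.05],[0,0,0.05],[0,0,0.05],[0,0,0.05]],"turn":[0,0,0,0]}';python3 go.py .5419 .2505 .2744 -.295
python3 - <<'E'
from workcell import *
print(hand_in())
E
```

```text
clock: 13.78
tcp_pos: [0.5417, 0.2504, 0.2746]
orientation: [-0.0, 0.805, 0.594, -0.001]
wrist_force: [9.8, 3.4, -15.8]
finger_gap: 0.0297
travel [0.004, 0.005, 0.004] turn -0.004 | tcp [0.5417 0.2504 0.2746] yaw -0.2995 tilt [-0.001 -0.    -1.   ] gap 0.0297 F [  9.8   3.4 -15.8] t 13.78
the job is handed in; nothing more can be done
None
```

I butted the power module against the main board and let go of it. Then I squeezed the mast's red button, pulled the grip up to the second stop, and handed in at 13.8 s while still holding it there.

- **Module:** I gripped it, turned it to the tray's direction and slid it until it met the board, with about 18 N of contact force. The pictures show one continuous strip with no gap and the two centre lines within about 1 mm. My numeric edge check was noisy. One board edge came out tilted by 0.065 rad, probably from shadow. The module's far end measured 2.6 mm nearer the board than nominal, though the earlier board fit from the same kind of edges was also off by 1–2 mm.
- **Mast:** the fingers closed to about 29.5 mm, against 31 mm stated for the button fully pressed. The grip rose 100.2 mm to a hard stop, and I eased the upward pull from 24 N to about 16 N before handing in. The last picture shows the black mast extended.
- **Rest of the bench:** the last views covered only the area around the tray and mast. The connector, multimeter and nearby blue mast show no visible shift. I did not re-check the other objects, but the arm did not go low near them.

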